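Cover the soaking bolts and wind the bell timer

ROBOT

A 6-joint arm with a two-finger parallel gripper is mounted at the origin on the work surface. World frame = base frame: x ahead of the robot, y to its left, z up, the work surface at z = 0. Lengths are in m, angles in rad, forces in N, time in s.
With the tool pointing down it reaches from about 0.35 to 0.775 m from the base axis. Payload 7.3 kg.
Tool frame: the origin (TCP) lies at the very end of the fingers, on their centre line; the grasp point (between the pads) lies 19 mm behind it; z points along the fingers, x is the direction in which the jaws open and shut, and the axes are right-handed (so a half turn about z gives the same grasp; the last joint's range is limited). The gripper opens to 92 mm and grips with 3 to 60 N. Pads are 19 mm wide; open, the fingers measure 130 mm over their backs; the gripper's body (75 mm by 190 mm) begins 47 mm behind the grasp point.
Start: joints at [-0.146, 0.342, 1.524, -0, 1.275, -0.146], TCP at [0.525, 0, 0.227] pointing down, gripper open.
Joint ranges: [-2.53, 2.53], [-0.77, 2.02], [0.04, 2.7], [-1, 4.14], [0.28, 2.66], [-3.11, 3.11]. Speed limits (rad/s): [2.57, 2.57, 3.14, 3.14, 3.14, 3.14].

INTERFACE

Orientations are given as [roll, pitch, yaw] about the fixed x, y, z axes, in that order (R = Rz(yaw) Ry(pitch) Rx(roll)).
In Python, from cell import robot, read_camera, nets gives the robot as it stands. The module is installed in compiled form; this text tells all that it offers.
- The arm moves only by the tool carry_out, never from a script. Its arguments are lists of equal length, an entry for each row: "translation": the shift along the tool's x, y, z in m, a list of three; "turn": the turn, a rotation vector about the tool's x, y, z in rad, a list of three; "gripper": the gripper's target within -1 to 1 (shut at 1, half-way at 0, fully open at -1). A call has 1 to 10 rows; each row shifts and turns the commanded pose from where the row before left it, along the tool's axes as they then stand; what a row does not reach is not made up. A row lasts 1/10 s, in which the tool goes at most 50 mm and 8.59 degrees, less where a joint would pass 70% of its speed; a pose out of reach is approached as far as the arm can. A call with a gripper value outside its range is refused whole. The fingers move at their own pace and stop on an object; "squeeze" is the grip in N (left out, the last holds). Time passes only in rows, so rows that do not move let the fingers close. It gives the time, the measured TCP pose, the force and the opening at its end, in the units of the state.
- robot.observe(): the state, without advancing time (a new reading comes with each control period).
- read_camera(name): name is "scene" or "side" or "wrist"; returns a dict with "img" (480x640x3 uint8, red, green, blue), "fx", "fy", "cx", "cy" (pixels), "world_from_camera" (4x4, takes a point from camera to world coordinates). Camera axes: x right, y down, z forward; pixel columns grow to the right and rows downward; lengths in m; the calibration is good to about 2 mm. A picture is of the moment at which its call begins. There is no depth.
- robot.hand_in(): hands the job in, once; it reports no verdict.
Trained networks look in a picture, given as the dict that the camera call returned (one of the last four; its "shot" number tells which), for a name from the list of things; names that differ only in an ending like _2 or _b are one class to them, and where a whole thing is asked for, a point or a joint stands for the part that bears it (a point fixed in the world has none). Each returns a list of dicts, best first, with "score" (0 to 1); they miss things now and then, are a little off and sometimes report something else, mostly with a low value. They report only what shows in the picture. A call takes as long as a camera call. They do not tell look-alikes from the thing itself.
- nets.regions_of(picture, name): "region" (480x640 bool, what is visible of it) and "pixel" ([column, row] in pixels, amid what is visible of it).
- nets.tip_of(picture, name): "pixel" ([column, row] in pixels: a listed point, or the origin of a listed thing).
The state is a dict: "time": time; "qpos": joint angles; "qvel": joint speeds; "joint_efforts": joint torques, N m; "tool_pos": TCP position; "tool_rot": TCP orientation; "contact_force": force on the tool from outside, world axes, zero at the start; "torque": the same for the moment, N m; "opening": finger opening in m.
Only numpy, scipy, OpenCV 4.12 (cv2) and the standard library are available. Lean on these libraries where they do the work, as an engineer would, in place of code of your own. Each camera call takes 0.05 s, during which the arm holds its last target. There are 200 camera calls.

TASK

The seized bolts in the steel tin have had their oil and are to be left for twenty minutes. Set the tin's loose lid gently on the tin, so that it sits fully home and level on the rim, and set the bell timer: wind its pointer clockwise right past the top (60-minute) mark, then bring it back to 20 minutes, within a minute or so. Leave the tin standing in the drip pan and do not shift the other things.

Things in the scene. Friction and masses are not known exactly. Their poses are not given: they have to be found in the camera images.
- timer_axis (a point): White bell timer, 95 mm across, lying face up, its face 26 mm above the deck; its magnetic back holds it fast, it cannot be moved. The point lies on the dial's axis at half the pointer bar's height, 41 mm above the deck; z up, x towards the zero mark. Marks run clockwise seen from above, 5 degrees a minute, one every 5 minutes, long ones every 15.
- timer_zero (a point): The timer's zero mark (a triple long mark) at the edge of its face, 38 mm from the axis.
- timer_top (a point): The timer's top mark, 60 minutes: the last one, 300 degrees clockwise from zero, 38 mm from the axis; the 60 degrees between it and zero are blank.
- dial (a joint): The timer's pointer, in rad: 0 with its nose on the zero mark, growing clockwise seen from above, 0.0873 a minute: 1.745 at 20 minutes, 5.236 at 60 minutes; it stops at 5.55. It turns stiffly (0.07 N m, about 3 N at the nose), stays where it is left, and can be pushed round by the side of its bar (see its nose) or pinched and turned.
- dial_nose (a point): Pointed nose of the timer's pointer, 32 mm from the axis, at half its height. The pointer is a straight black bar across the axis, 12 mm wide, with upright sides from 32 to 53 mm above the deck, on a disc 36 mm across and 5 mm thick; a white stripe on top marks the nose half; the blunt tail reaches 29 mm from the axis.
- lid_knob (a point): Loose steel lid, 111 mm across, 140 g, lying knob up on the deck at the start. The point is the middle of its black round knob (26 mm across, 22 mm high; top 11 mm above this point); z is the lid's upward axis. The lid's plate is 3 mm thick, its top 17 mm below the point. Under it a plug that goes inside the rim, 85 mm across tapering to 79 mm, ends 26 mm below the point.
- lid_seat (a point): Centre of the lid at the underside of its overhanging plate, 20 mm below the middle of the knob; this face rests on the tin's rim when seated.
- tin_rim (a point): Open steel tin with bolts in it, 100 mm across, 72 mm high, 94 mm across inside at the rim, about 0.5 kg, standing loose in the orange drip pan (its floor 3 mm thick). The point is the centre of the mouth, level with the rim; z is the tin's upward axis.
- pan: Round orange drip pan, 230 mm across, 41 mm high, loose on the deck. Origin at the centre of its underside.
- pump_can: Dented aluminium pump oil can, about 90 mm across and 180 mm high with its spout; a bystander. Origin at the centre of its underside.
- clamp_jar: Glass jar with clamp lid, 90 mm across, 127 mm high; a bystander. Origin at the centre of its underside.
- work_lamp: Grey plastic work lamp with a toggle switch, about 110 mm wide, 130 mm high; a bystander. Origin at the centre of its underside.
- dowel: Wooden dowel, 18 mm thick, 240 mm long, lying flat; a bystander. Origin at the centre of its underside.
- spanner: Steel spanner, 190 mm long, lying flat; a bystander. Origin at the centre of its underside.
- brush: Hand brush, 200 mm long, lying flat; a bystander. Origin at the centre of its underside.
- mug: White mug, 68 mm across, 75 mm high, too narrow for the lid; a bystander. Origin at the centre of its underside.
Mind the look-alikes: they are no part of the job. What is shaped like the part that bears tin_rim but blue or yellow is not meant. What is shaped like the part that bears lid_knob but green is not meant.

How it is judged:
By the outcome, as a careful person would: the job done as asked, in the order asked, and still so for the second after the job is handed in, with the robot touching nothing.
It also fails if it takes over 72 s, if anything falls off the work surface, if the arm or the gripper's body presses on something with over 40 N, if the wrist force passes 120 N, or if a joint passes its speed limit or range.

## Working session

There is one attempt and no reset: what is moved stays moved. The work goes in short steps, Python scripts to look and compute and a tool call to move; the robot and the scene stay as the last step left them, time stands still between calls to the robot, and variables do not carry over. Pictures are saved under pics/ and viewed, about 8 in all and at most 12, crops included, and the job is handed in when it is done.

Besides the shell and the picture viewer there is one more tool, called by a JSON object that holds its "fn" and its "kwargs". carry_out: Moves the arm, as the interface text tells. Its arguments: {"type":"object","properties":{"translation":{"type":"array","items":{"type":"array","items":{"type":"number"}}},"turn":{"type":"array","items":{"type":"array","items":{"type":"number"}}},"gripper":{"type":"array","items":{"type":"number"}},"squeeze":{"type":"number"}},"required":["translation","turn","gripper"]}

```bash
mkdir -p pics && cat > h.py <<'E'
import numpy as np, cv2
from cell import robot, read_camera, nets
def save(p,name): cv2.imwrite('pics/'+name+'.png',cv2.cvtColor(p['img'],cv2.COLOR_RGB2BGR))
def at_z(p,px,z):
    T=np.array(p['world_from_camera']);d=T[:3,:3]@np.array([(px[0]-p['cx'])/p['fx'],(px[1]-p['cy'])/p['fy'],1.])
    return T[:3,3]+d*(z-T[2,3])/d[2]
def proj(p,X):
    T=np.array(p['world_from_camera']);c=T[:3,:3].T@(np.asarray(X,float)-T[:3,3])
    return np.array([p['fx']*c[0]/c[2]+p['cx'],p['fy']*c[1]/c[2]+p['cy']])
Z=dict(timer_axis=.041,timer_zero=.026,timer_top=.026,dial_nose=.041,lid_knob=.026,lid_seat=.006,tin_rim=.075,pan=0,pump_can=0,clamp_jar=0,work_lamp=0,dowel=0,spanner=0,brush=0,mug=0)
E
python3 - <<'E'
from h import *
print(robot.observe())
ps={c:read_camera(c) for c in('scene','side','wrist')}
for c,p in ps.items():
    save(p,c+'0'); print(c,np.round(p['world_from_camera'],2).tolist())
    for n,z in Z.items():
        for r in nets.tip_of(p,n)[:3]:
            if r['score']>.2: print(c,n,round(r['score'],2),np.round(r['pixel']),np.round(at_z(p,r['pixel'],z),3))
cv2.imwrite('pics/a.png',cv2.cvtColor(ps['scene']['img'],cv2.COLOR_RGB2BGR))
E
```

```text
{'time': 0.0, 'qpos': array([-1.46011576e-01,  3.42741947e-01,  1.52502606e+00,  1.14072574e-05,
        1.27538825e+00, -1.46029852e-01]), 'qvel': array([0.00260245, 0.00038781, 0.00095109, 0.00070908, 0.00044638,
       0.00049018]), 'joint_efforts': array([ 7.61924657e-04, -4.31245601e+01, -2.44219762e+01,  7.17750052e-02,
        5.59406646e-02, -1.04314388e-04]), 'tool_pos': array([5.24592033e-01, 7.96847550e-05, 2.26031827e-01]), 'tool_rot': array([-3.14135434e+00,  1.54537734e-03,  1.51308057e-05]), 'contact_force': array([-0.91386508, -0.23210012,  0.51802997]), 'torque': array([0.01998275, 0.00728071, 0.0341485 ]), 'opening': 0.09223290245538329}
scene [[0.26, 0.81, -0.52, 1.21], [0.97, -0.22, 0.14, -0.14], [0.0, -0.54, -0.84, 1.22], [0.0, 0.0, 0.0, 1.0]]
scene timer_axis 0.83 [301. 245.] [0.499 0.008 0.041]
scene timer_zero 0.62 [300. 262.] [ 0.535 -0.004  0.026]
scene timer_top 0.63 [315. 257.] [0.533 0.034 0.026]
scene dial_nose 0.8 [293. 252.] [ 0.514 -0.015  0.041]
scene dial_nose 0.26 [299. 247.] [0.502 0.003 0.041]
scene lid_knob 0.96 [155. 290.] [ 0.522 -0.356  0.026
[... 1979 characters left out ...]
.   ]
wrist [[1.0, 0.0, -0.0, 0.52], [-0.0, -0.96, -0.29, 0.08], [-0.0, 0.29, -0.96, 0.38], [0.0, 0.0, 0.0, 1.0]]
wrist timer_axis 0.77 [302. 204.] [0.505 0.01  0.041]
wrist timer_zero 0.91 [341. 213.] [ 0.547 -0.003  0.026]
wrist timer_top 0.75 [330. 178.] [0.534 0.035 0.026]
wrist timer_top 0.49 [547.  45.] [0.742 0.162 0.026]
wrist dial_nose 0.63 [313. 229.] [ 0.516 -0.017  0.041]
wrist lid_knob 0.44 [438. 460.] [ 0.693 -0.365  0.026]
wrist tin_rim 0.88 [141. 228.] [ 0.351 -0.007  0.075]
wrist pump_can 0.63 [549.  44.] [0.76  0.169 0.   ]
wrist work_lamp 0.8 [520. 213.] [ 0.761 -0.009  0.   ]
wrist dowel 0.91 [297.  49.] [0.5   0.165 0.   ]
wrist brush 0.73 [126.  24.] [0.327 0.187 0.   ]
```

View pics/a.png

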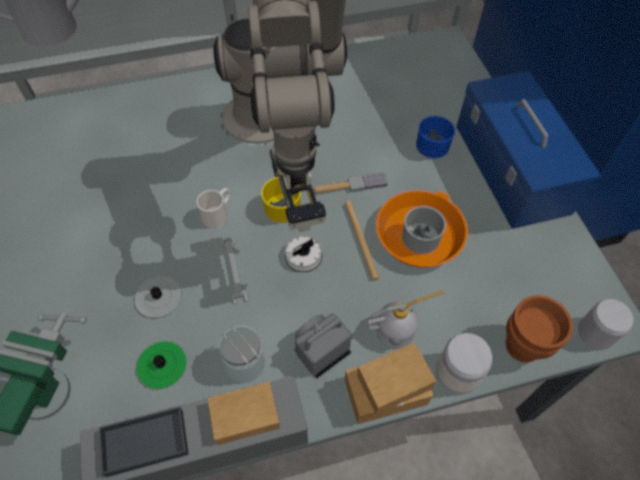

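View pics/wrist0.png

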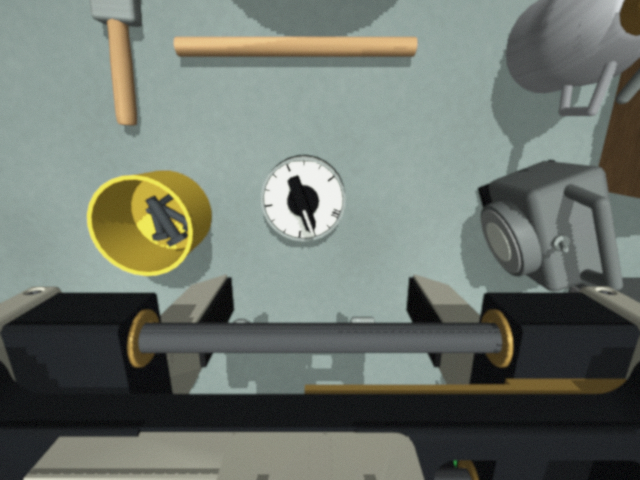

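The picture shows the steel tin in the orange pan (scene ~424,228), the steel lid at (157,294), with the green one below it, and the timer at (302,250). In the wrist view, the pointer is at (302,204), its nose down at (312,235), and the zero mark is to the right at (337,212).

{"fn": "carry_out", "kwargs": {"translation": [[0, 0.0354, 0], [0, 0.0354, 0], [0, 0.0354, 0], [0, 0.0354, 0], [0, 0.0354, 0], [0, 0.0354, 0], [0, 0.0354, 0], [0, 0.0354, 0], [0, 0.0354, 0], [0, 0.0354, 0]], "turn": [[0, 0, 0], [0, 0, 0], [0, 0, 0], [0, 0, 0], [0, 0, 0], [0, 0, 0], [0, 0, 0], [0, 0, 0], [0, 0, 0], [0, 0, 0]], "gripper": [-1, -1, -1, -1, -1, -1, -1, -1, -1, -1]}}

```text
time: 3.4
tool_pos: [0.5248, -0.3555, 0.2267]
tool_rot: [-3.142, -0.0, -0.0]
contact_force: [-0.5, 0.3, -0.4]
opening: 0.0921
```

{"fn": "carry_out", "kwargs": {"translation": [[0, 0, 0.02], [0, 0, 0.02], [0, 0, 0.02], [0, 0, 0], [0, 0, 0]], "turn": [[0, 0, 0], [0, 0, 0], [0, 0, 0], [0, 0, 0], [0, 0, 0]], "gripper": [-1, -1, -1, -1, -1]}}

```text
time: 3.9
tool_pos: [0.5251, -0.354, 0.167]
tool_rot: [-3.141, 0.0, 0.0]
contact_force: [-0.2, 0.3, 0.3]
opening: 0.0919
```

```bash
python3 - <<'E'
from h import *
p=read_camera('wrist');save(p,'w1')
print(robot.observe()['tool_pos'],proj(p,robot.observe()['tool_pos']))
for n in('lid_knob','lid_seat'):
    for r in nets.tip_of(p,n)[:3]: print(n,r['score'],r['pixel'],at_z(p,r['pixel'],Z[n]))
for r in nets.regions_of(p,'lid_knob')[:2]:
    m=r['region'];c,_=cv2.findContours(m.astype(np.uint8),0,2);c=max(c,key=cv2.contourArea)
    print(r['score'],r['pixel'],cv2.boundingRect(c),cv2.fitEllipse(c)[0],at_z(p,cv2.fitEllipse(c)[0],.009))
E
```

```text
[ 0.52548962 -0.35429075  0.16782001] [321.11408613 293.78660413]
lid_knob 0.95 [502.7, 236.2] [ 0.69725375 -0.36593115  0.026     ]
lid_knob 0.6 [322.7, 225.3] [ 0.52730961 -0.35533264  0.026     ]
lid_seat 0.94 [496.6, 226.6] [ 0.70105678 -0.36201817  0.006     ]
lid_seat 0.64 [325.2, 222.5] [ 0.52994282 -0.3578432   0.006     ]
0.97 [493.4, 227.0] (440, 175, 114, 107) (496.55865478515625, 227.79266357421875) [ 0.69955333 -0.36242022  0.009     ]
0.69 [320.7, 214.2] (268, 163, 112, 109) (323.5222473144531, 216.9364776611328) [ 0.52822442 -0.35142699  0.009     ]
```

View pics/w1.png

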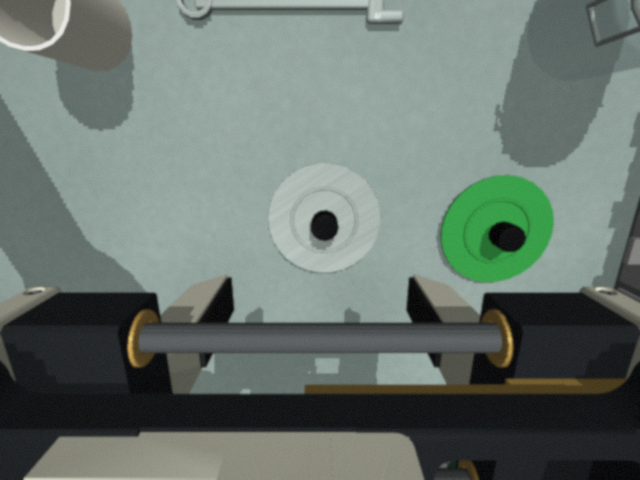

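The steel lid is centred at (323,217) with its knob at (323,225), right ahead. The green lid is to the right. I'll descend and grip the knob.

{"fn": "carry_out", "kwargs": {"translation": [[0.0025, 0, 0.02], [0, 0, 0.025], [0, 0, 0.025], [0, 0, 0.025], [0, 0, 0.025], [0, 0, 0.015], [0, 0, 0.01], [0, 0, 0.007], [0, 0, 0], [0, 0, 0]], "turn": [[0, 0, 0], [0, 0, 0], [0, 0, 0], [0, 0, 0], [0, 0, 0], [0, 0, 0], [0, 0, 0], [0, 0, 0], [0, 0, 0], [0, 0, 0]], "gripper": [-1, -1, -1, -1, -1, -1, -1, -1, -1, -1], "squeeze": 20}}

```text
time: 5.1
tool_pos: [0.528, -0.3544, 0.0156]
tool_rot: [3.141, -0.001, -0.0]
contact_force: [-0.2, 0.5, 0.3]
opening: 0.0916
```

{"fn": "carry_out", "kwargs": {"translation": [[0, 0, 0], [0, 0, 0], [0, 0, 0], [0, 0, 0], [0, 0, 0], [0, 0, 0], [0, 0, 0], [0, 0, 0], [0, 0, 0], [0, 0, 0]], "turn": [[0, 0, 0], [0, 0, 0], [0, 0, 0], [0, 0, 0], [0, 0, 0], [0, 0, 0], [0, 0, 0], [0, 0, 0], [0, 0, 0], [0, 0, 0]], "gripper": [1, 1, 1, 1, 1, 1, 1, 1, 1, 1], "squeeze": 20}}

```text
time: 6.1
tool_pos: [0.5276, -0.354, 0.0147]
tool_rot: [3.142, -0.0, -0.0]
contact_force: [0.7, -0.5, -1.5]
opening: 0.0254
```

{"fn": "carry_out", "kwargs": {"translation": [[0, 0, -0.005], [0, 0, -0.015], [0, 0, -0.03], [0, 0, -0.03], [0, 0, -0.03], [0, 0, -0.03], [0, 0, -0.03], [0, 0, -0.02], [0, 0, -0.01], [0, 0, 0]], "turn": [[0, 0, 0], [0, 0, 0], [0, 0, 0], [0, 0, 0], [0, 0, 0], [0, 0, 0], [0, 0, 0], [0, 0, 0], [0, 0, 0], [0, 0, 0]], "gripper": [1, 1, 1, 1, 1, 1, 1, 1, 1, 1]}}

```text
time: 7.1
tool_pos: [0.5279, -0.3543, 0.2169]
tool_rot: [3.139, -0.003, 0.0]
contact_force: [-0.4, 0.5, -1.7]
opening: 0.0253
```

{"fn": "carry_out", "kwargs": {"translation": [[0, -0.01, 0], [0, -0.02, 0], [0, -0.03, 0], [0, -0.03, 0], [0, -0.03, 0], [0, -0.03, 0], [0, -0.03, 0], [0, -0.03, 0], [0, -0.03, 0], [0, -0.03, 0]], "turn": [[0, 0, 0], [0, 0, 0], [0, 0, 0], [0, 0, 0], [0, 0, 0], [0, 0, 0], [0, 0, 0], [0, 0, 0], [0, 0, 0], [0, 0, 0]], "gripper": [1, 1, 1, 1, 1, 1, 1, 1, 1, 1]}}

```text
time: 8.1
tool_pos: [0.5263, -0.0819, 0.2132]
tool_rot: [-3.14, 0.003, 0.0]
contact_force: [0.6, 0.7, -1.2]
opening: 0.0257
```

{"fn": "carry_out", "kwargs": {"translation": [[0, -0.03, 0], [0, -0.03, 0], [0, -0.03, 0], [0, -0.03, 0], [0, -0.03, 0], [0, -0.03, 0], [0, -0.03, 0], [0, -0.03, 0], [0, -0.02, 0], [0, -0.01, 0]], "turn": [[0, 0, 0], [0, 0, 0], [0, 0, 0], [0, 0, 0], [0, 0, 0], [0, 0, 0], [0, 0, 0], [0, 0, 0], [0, 0, 0], [0, 0, 0]], "gripper": [1, 1, 1, 1, 1, 1, 1, 1, 1, 1]}}

```text
time: 9.1
tool_pos: [0.526, 0.1879, 0.2132]
tool_rot: [3.141, 0.003, 0.002]
contact_force: [-1.0, -0.0, -1.3]
opening: 0.0254
```

```bash
python3 - <<'E'
from h import *
o=robot.observe();print(o['time'],o['tool_pos'],o['contact_force'],o['opening'])
for c in('wrist','side','scene'):
    p=read_camera(c);save(p,c+'2')
    for n,z in (('tin_rim',.075),('lid_knob',o['tool_pos'][2]+.012),('timer_axis',.041),('timer_zero',.026),('timer_top',.026),('dial_nose',.041)):
        for r in nets.tip_of(p,n)[:2]:
            if r['score']>.3:print(c,n,round(r['score'],2),r['pixel'],np.round(at_z(p,r['pixel'],z),4))
E
```

```text
9.1 [0.52601355 0.18793162 0.21317963] [-1.00572915 -0.00220596 -1.33821216] 0.025436675386033412
wrist tin_rim 0.85 [155.1, 392.5] [ 0.3447 -0.0033  0.075 ]
wrist tin_rim 0.59 [328.7, 74.9] [0.5321 0.3141 0.075 ]
wrist lid_knob 0.79 [318.8, 303.1] [0.5253 0.1883 0.2252]
wrist timer_axis 0.87 [300.0, 363.3] [0.5019 0.009  0.041 ]
wrist timer_axis 0.69 [466.8, 453.7] [ 0.7173 -0.1296  0.041 ]
wrist timer_zero 0.63 [331.9, 361.5] [5.402e-01 1.000e-04 2.600e-02]
wrist dial_nose 0.5 [314.3, 381.2] [ 0.5187 -0.0165  0.041 ]
wrist dial_nose 0.44 [468.5, 454.4] [ 0.7197 -0.1308  0.041 ]
side tin_rim 0.7 [276.7, 434.2] [0.245  0.4634 0.075 ]
side tin_rim 0.66 [384.1, 275.1] [0.3398 0.0017 0.075 ]
side timer_axis 0.61 [335.4, 251.6] [0.498  0.0059 0.041 ]
side timer_zero 0.63 [326.0, 247.8] [0.5338 0.0037 0.026 ]
side timer_zero 0.57 [333.8, 253.3] [0.5054 0.0037 0.026 ]
side timer_top 0.73 [316.6, 253.8] [0.538  0.0363 0.026 ]
side dial_nose 0.65 [339.2, 241.6] [ 0.514  -0.0271  0.041 ]
scene tin_rim 0.95 [435.4, 130.1] [0.2521 0.4537 0.075 ]
scene tin_rim 0.9 [285.5, 191.1] [0.3514 0.0049 0.075 ]
scene lid_knob 0.96 [380.2, 189.8] [0.5155 0.1907 0.2252]
scene lid_knob 0.56 [161.1, 364.7] [ 0.7948 -0.325   0.2252]
scene timer_axis 0.87 [299.2, 248.5] [0.5071 0.0015 0.041 ]
scene timer_zero 0.68 [297.5, 258.8] [ 0.5259 -0.008   0.026 ]
scene timer_zero 0.53 [352.2, 186.4] [0.3451 0.1876 0.026 ]
scene timer_top 0.6 [311.9, 257.0] [0.5301 0.0277 0.026 ]
scene dial_nose 0.56 [291.7, 252.8] [ 0.5144 -0.0193  0.041 ]
```

View pics/wrist2.png

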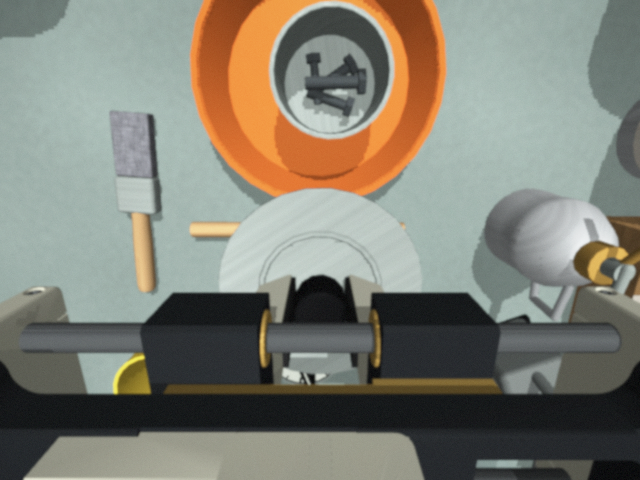

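The wrist view shows the lid level in the grip (knob 320,300) and the tin's rim spanning columns 269–395 and rows 2–139. I'll fit its circle.

```bash
python3 - <<'E'
from h import *
from scipy.optimize import least_squares
p=read_camera('wrist')
t=np.linspace(0,2*np.pi,90)
g=cv2.GaussianBlur(cv2.cvtColor(p['img'],cv2.COLOR_RGB2GRAY),(3,3),0).astype(float)
s=cv2.cvtColor(p['img'],cv2.COLOR_RGB2HSV)[...,1]
# rim = low-saturation outer boundary against orange pan
m=(s<90).astype(np.uint8)
n,lab,st,ce=cv2.connectedComponentsWithStats(m[:200]) 
l=lab[10,272+ (np.argmax(m[70,255:300])+255-272)] if 0 else lab[70,np.argmax(m[70,250:300])+253]
c,_=cv2.findContours((lab==l).astype(np.uint8),0,1);c=max(c,key=cv2.contourArea)
print(cv2.boundingRect(c),cv2.fitEllipse(c))
pts=c[:,0,:].astype(float)
W=np.array([at_z(p,q,.075)[:2] for q in pts])
r=least_squares(lambda v:np.hypot(*(W-v[:2]).T)-v[2],[.535,.315,.05],loss='soft_l1',f_scale=.001)
print(r.x,np.abs(r.fun).mean(),robot.observe()['tool_pos'])
E
```

```text
(266, 0, 125, 137) ((328.47119140625, 67.40308380126953), (123.81134796142578, 137.0943603515625), 2.4947426319122314)
[0.53406436 0.31521366 0.0504803 ] 0.00022563791389195058 [0.52751388 0.18606689 0.21473973]
```

{"fn": "carry_out", "kwargs": {"translation": [[0, -0.01, 0], [0.002, -0.02, 0], [0.002, -0.03, 0], [0.002, -0.03, 0], [0, -0.02, 0], [0, -0.015, 0], [0, -0.004, 0], [0, 0, 0.03], [0, 0, 0.04], [0, 0, 0.02]], "turn": [[0, 0, 0], [0, 0, 0], [0, 0, 0], [0, 0, 0], [0, 0, 0], [0, 0, 0], [0, 0, 0], [0, 0, 0], [0, 0, 0], [0, 0, 0]], "gripper": [1, 1, 1, 1, 1, 1, 1, 1, 1, 1]}}

```text
time: 11.2
tool_pos: [0.5321, 0.3137, 0.1217]
tool_rot: [3.139, 0.004, -0.001]
contact_force: [0.1, -0.2, -1.6]
opening: 0.0253
```

```bash
python3 - <<'E'
from h import *
o=robot.observe();print(o['time'],o['tool_pos'],o['contact_force'],o['opening'])
t=np.linspace(0,2*np.pi,100)
ims=[]
for c in('scene','side'):
    p=read_camera(c)
    for n in('lid_knob','tin_rim'):
        for r in nets.tip_of(p,n)[:3]: print(c,n,round(r['score'],2),r['pixel'],np.round(at_z(p,r['pixel'],.075 if n=='tin_rim' else o['tool_pos'][2]+.0113),4))
    im=p['img'];u,v=proj(p,[.534,.315,.08]).astype(int)
    ims.append(cv2.resize(im[v-65:v+65,max(u-65,0):u+65],(400,400),interpolation=cv2.INTER_CUBIC))
save({'img':np.hstack(ims)},'c3')
E
```

```text
11.2 [0.53213045 0.31371534 0.12165353] [ 0.07949844 -0.17478694 -1.60711471] 0.025274233799075185
scene lid_knob 0.8 [156.8, 359.6] [ 0.743  -0.3496  0.133 ]
scene lid_knob 0.74 [351.3, 186.8] [0.4237 0.1559 0.133 ]
scene lid_knob 0.73 [427.7, 204.4] [0.5216 0.3174 0.133 ]
scene tin_rim 0.84 [425.9, 222.6] [0.5355 0.3175 0.075 ]
scene tin_rim 0.82 [282.3, 190.8] [ 0.3484 -0.0028  0.075 ]
side lid_knob 0.93 [234.0, 295.0] [0.5312 0.3175 0.133 ]
side tin_rim 0.73 [383.6, 272.2] [ 0.3464 -0.0045  0.075 ]
side tin_rim 0.72 [278.1, 432.4] [0.2456 0.4589 0.075 ]
side tin_rim 0.68 [236.7, 307.2] [0.5362 0.3144 0.075 ]
```

View pics/c3.png

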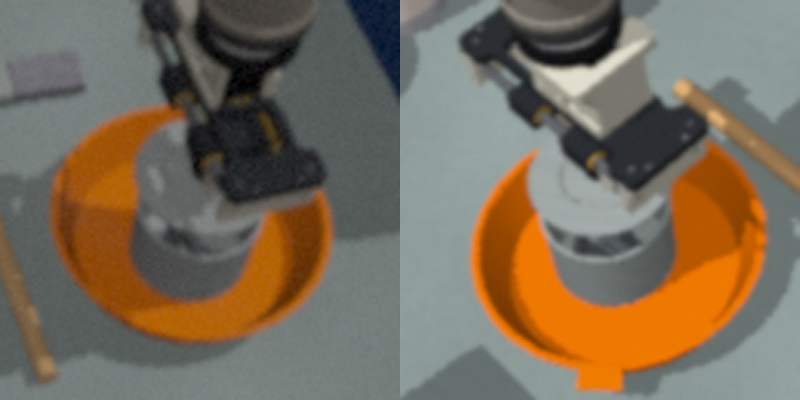

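The lid hovers over the tin, centred to within about 2 mm. Lowering gently.

{"fn": "carry_out", "kwargs": {"translation": [[0.0025, -0.001, 0.006], [0, 0, 0.008], [0, 0, 0.008], [0, 0, 0.006], [0, 0, 0.003], [0, 0, 0.002], [0, 0, 0.001], [0, 0, 0], [0, 0, 0]], "turn": [[0, 0, 0], [0, 0, 0], [0, 0, 0], [0, 0, 0], [0, 0, 0], [0, 0, 0], [0, 0, 0], [0, 0, 0], [0, 0, 0]], "gripper": [1, 1, 1, 1, 1, 1, 1, 1, 1]}}

```text
time: 12.4
tool_pos: [0.5362, 0.3161, 0.091]
tool_rot: [-3.141, -0.001, 0.0]
contact_force: [0.5, 0.4, -1.9]
opening: 0.0256
```

{"fn": "carry_out", "kwargs": {"translation": [[0, 0, 0.001], [0, 0, 0.001], [0, 0, 0.001], [0, 0, 0]], "turn": [[0, 0, 0], [0, 0, 0], [0, 0, 0], [0, 0, 0]], "gripper": [1, 1, 1, 1]}}

```text
time: 12.8
tool_pos: [0.5359, 0.316, 0.0875]
tool_rot: [3.141, 0.0, 0.0]
contact_force: [0.2, -0.1, -1.4]
opening: 0.0253
```

{"fn": "carry_out", "kwargs": {"translation": [[0, 0, 0.001], [0, 0, 0.001], [0, 0, 0.001], [0, 0, 0]], "turn": [[0, 0, 0], [0, 0, 0], [0, 0, 0], [0, 0, 0]], "gripper": [1, 1, 1, 1]}}

```text
time: 13.2
tool_pos: [0.5359, 0.316, 0.0845]
tool_rot: [3.141, 0.0, -0.0]
contact_force: [0.4, 0.4, -1.7]
opening: 0.0253
```

{"fn": "carry_out", "kwargs": {"translation": [[0, 0, 0.0005], [0, 0, 0.0005], [0, 0, 0]], "turn": [[0, 0, 0], [0, 0, 0], [0, 0, 0]], "gripper": [1, 1, 1]}}

```text
time: 13.5
tool_pos: [0.5361, 0.316, 0.0838]
tool_rot: [-3.142, -0.0, -0.0]
contact_force: [0.2, -0.2, -1.1]
opening: 0.0251
```

{"fn": "carry_out", "kwargs": {"translation": [[0, 0, 0.0005], [0, 0, 0.0005], [0, 0, 0]], "turn": [[0, 0, 0], [0, 0, 0], [0, 0, 0]], "gripper": [1, 1, 1]}}

```text
time: 13.8
tool_pos: [0.5361, 0.316, 0.0837]
tool_rot: [-3.141, -0.001, 0.0]
contact_force: [-2.3, -1.2, 5.4]
opening: 0.0253
```

{"fn": "carry_out", "kwargs": {"translation": [[0, 0, 0.0005], [0, 0, 0.0005], [0, 0, 0]], "turn": [[0, 0, 0], [0, 0, 0], [0, 0, 0]], "gripper": [1, 1, 1]}}

```text
time: 14.1
tool_pos: [0.5361, 0.316, 0.0837]
tool_rot: [-3.141, -0.001, 0.0]
contact_force: [-3.5, -1.7, 11.4]
opening: 0.0256
```

Contact came at 0.0837, the predicted height for a seated lid. Next: relax, release and withdraw.

{"fn": "carry_out", "kwargs": {"translation": [[0, 0, -0.001], [0, 0, 0], [0, 0, 0], [0, 0, 0], [0, 0, 0], [0, 0, 0], [0, 0, 0]], "turn": [[0, 0, 0], [0, 0, 0], [0, 0, 0], [0, 0, 0], [0, 0, 0], [0, 0, 0], [0, 0, 0]], "gripper": [1, -0.2, -0.2, -0.2, -0.2, -0.2, -0.2]}}

```text
time: 14.8
tool_pos: [0.536, 0.316, 0.0826]
tool_rot: [3.141, 0.0, 0.0]
contact_force: [0.0, -0.3, -0.1]
opening: 0.0549
```

{"fn": "carry_out", "kwargs": {"translation": [[0, 0, -0.005], [0, 0, -0.015], [0, 0, -0.025], [0, 0, -0.03], [0, 0, -0.03], [0, 0.02, -0.02], [0, 0.03, 0], [0, 0.04, 0], [0, 0.04, 0], [0, 0.02, 0]], "turn": [[0, 0, 0], [0, 0, 0], [0, 0, 0], [0, 0, 0], [0, 0, 0], [0, 0, 0], [0, 0, 0], [0, 0, 0], [0, 0, 0], [0, 0, 0]], "gripper": [-0.2, -0.2, -0.2, -0.2, -0.2, -0.2, 1, 1, 1, 1]}}

```text
time: 15.8
tool_pos: [0.5359, 0.1633, 0.2084]
tool_rot: [3.141, -0.001, -0.002]
contact_force: [0.1, 0.4, 0.2]
opening: 0.0276
```

```bash
python3 - <<'E'
from h import *
o=robot.observe();print(o['time'],o['tool_pos'],o['contact_force'],o['opening'])
ims=[]
for c in('scene','side','wrist'):
    p=read_camera(c)
    for n in('lid_knob','lid_seat','tin_rim','timer_axis','timer_zero','timer_top','dial_nose'):
        for r in nets.tip_of(p,n)[:3]:
            if r['score']>.4: print(c,n,round(r['score'],2),r['pixel'],np.round(at_z(p,r['pixel'],{'lid_knob':.095,'lid_seat':.075}.get(n,Z[n])),4))
    im=p['img'];u,v=proj(p,[.535,.315,.08]).astype(int);v=max(v,65)
    if c!='scene':ims.append(cv2.resize(im[v-65:v+65,max(u-65,0):u+65],(400,400),interpolation=cv2.INTER_CUBIC))
save({'img':np.hstack(ims)},'c4')
E
```

```text
15.8 [0.53590455 0.16333071 0.20835363] [0.06028241 0.39505878 0.23015653] 0.027598393432965638
scene lid_knob 0.88 [157.4, 361.2] [ 0.7303 -0.3562  0.095 ]
scene lid_knob 0.69 [427.8, 214.7] [0.5266 0.3224 0.095 ]
scene lid_seat 0.85 [164.3, 367.5] [ 0.7393 -0.3475  0.075 ]
scene lid_seat 0.83 [423.3, 219.3] [0.5246 0.3148 0.075 ]
scene tin_rim 0.89 [434.4, 131.5] [0.2563 0.4491 0.075 ]
scene tin_rim 0.87 [281.8, 189.1] [ 0.3427 -0.0029  0.075 ]
scene timer_axis 0.57 [300.3, 245.6] [0.4997 0.0061 0.041 ]
scene timer_top 0.63 [314.4, 255.6] [0.5278 0.0347 0.026 ]
scene dial_nose 0.66 [293.4, 252.4] [ 0.5143 -0.015   0.041 ]
side lid_knob 0.88 [235.8, 302.1] [0.5365 0.3136 0.095 ]
side lid_knob 0.65 [367.6, 149.4] [ 0.6642 -0.3207  0.095 ]
side lid_seat 0.88 [236.5, 308.5] [0.5337 0.3172 0.075 ]
side lid_seat 0.59 [365.3, 159.1] [ 0.6551 -0.301   0.075 ]
side tin_rim 0.92 [386.8, 273.3] [ 0.3385 -0.0072  0.075 ]
side tin_rim 0.9 [276.4, 433.3] [0.2468 0.4626 0.075 ]
side timer_axis 0.98 [334.9, 252.1] [0.4978 0.0081 0.041 ]
side timer_axis 0.71 [227.0, 243.1] [0.7325 0.182  0.041 ]
side timer_zero 0.78 [326.1, 244.4] [ 0.5418 -0.0054  0.026 ]
side timer_zero 0.57 [372.8, 223.7] [ 0.4975 -0.1504  0.026 ]
side timer_top 0.77 [321.4, 253.7] [0.5288 0.0273 0.026 ]
side dial_nose 0.5 [337.1, 242.4] [ 0.5162 -0.0212  0.041 ]
wrist lid_knob 0.81 [317.8, 30.9] [0.5341 0.317  0.095 ]
wrist lid_seat 0.86 [321.4, 41.2] [0.5367 0.3153 0.075 ]
wrist timer_zero 0.43 [326.1, 349.9] [ 0.543  -0.0009  0.026 ]
```

View pics/c4.png

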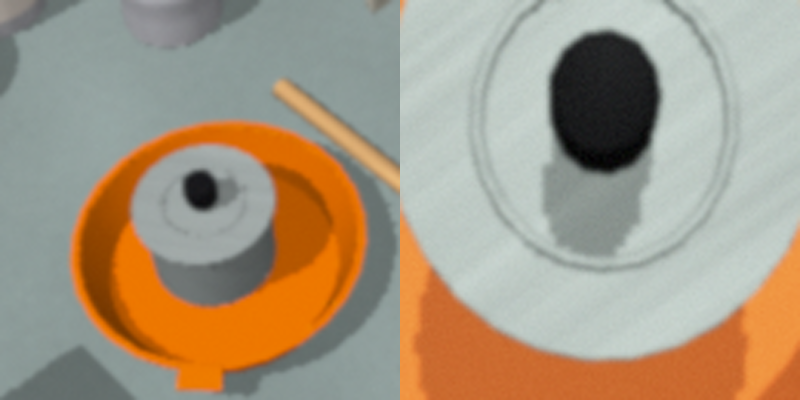

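The lid sits home and level on the tin, knob at (0.535, 0.316), and the tin still stands in the pan. On to the timer.

{"fn": "carry_out", "kwargs": {"translation": [[-0.003, 0.02, 0], [-0.003, 0.02, 0.005], [-0.003, 0.025, 0.005], [-0.003, 0.025, 0.01], [-0.003, 0.025, 0.01], [-0.003, 0.025, 0.01], [-0.003, 0.025, 0.01], [-0.003, 0.025, 0.01], [-0.003, 0.013, 0.005], [-0.003, 0, 0]], "turn": [[0, 0, 0], [0, 0, 0], [0, 0, 0], [0, 0, 0], [0, 0, 0], [0, 0, 0], [0, 0, 0], [0, 0, 0], [0, 0, 0], [0, 0, 0]], "gripper": [0.2, 0.2, 0.2, 0.2, 0.2, 0.2, 0.2, 0.2, 0.2, 0.2]}}

```text
time: 18.0
tool_pos: [0.5056, -0.0381, 0.1422]
tool_rot: [-3.141, 0.001, -0.002]
contact_force: [0.1, -0.1, 0.4]
opening: 0.0366
```

{"fn": "carry_out", "kwargs": {"translation": [[0, 0, 0], [0, 0, 0], [0, 0, 0]], "turn": [[0, 0, 0], [0, 0, 0], [0, 0, 0]], "gripper": [0.2, 0.2, 0.2]}}

```text
time: 18.3
tool_pos: [0.5064, -0.0361, 0.1432]
tool_rot: [3.142, -0.001, 0.001]
contact_force: [-0.1, -0.3, 0.3]
opening: 0.0371
```

```bash
cat > dial.py <<'E'
from h import *
from scipy.optimize import least_squares
def ang(a,b): return np.degrees(np.arctan2(b[1]-a[1],b[0]-a[0]))
def measure(p):
    im=p['img'];hsv=cv2.cvtColor(im,cv2.COLOR_RGB2HSV)
    m=((hsv[...,1]<25)&(hsv[...,2]>185)).astype(np.uint8)
    m=cv2.morphologyEx(m,cv2.MORPH_CLOSE,np.ones((9,9)))
    u,v=proj(p,[.502,.006,.026]).astype(int)
    n,lab,st,ce=cv2.connectedComponentsWithStats(m)
    d=[np.hypot(*(ce[i]-[u,v])) if st[i,4]>800 else 1e9 for i in range(1,n)]
    i=1+int(np.argmin(d))
    c,_=cv2.findContours((lab==i).astype(np.uint8),0,1);c=max(c,key=cv2.contourArea)
    c=cv2.convexHull(c)
    W=np.array([at_z(p,q,.026)[:2] for q in c[:,0,:].astype(float)])
    r=least_squares(lambda s:np.hypot(*(W-s[:2]).T)-s[2],[.502,.006,.045],loss='soft_l1',f_scale=.001)
    return r.x,np.abs(r.fun).mean()
def rect(p,c,z,S=500,half=.05):
    # top-down view at height z about c, x right, y up
    q=np.array([[0,0],[S,0],[S,S],[0,S]],np.float32)
    w=[[c[0]-half,c[1]+half,z],[c[0]+half,c[1]+half,z],[c[0]+half,c[1]-half,z],[c[0]-half,c[1]-half,z]]
    return cv2.warpPerspective(p['img'],cv2.getPerspectiveTransform(np.float32([proj(p,x) for x in w]),q),(S,S))
E
python3 - <<'E'
from dial import *
o=robot.observe();print(o['time'],o['tool_pos'],o['tool_rot'],o['qpos'],o['opening'])
p=read_camera('wrist');save(p,'w5')
c,e=measure(p);print('face',c,e)
for n in('timer_axis','timer_zero','timer_top','dial_nose'):
    for r in nets.tip_of(p,n)[:2]:
        X=at_z(p,r['pixel'],Z[n]);print(n,round(r['score'],2),r['pixel'],np.round(X,4),'ang',ang(c,X))
a=rect(p,c,.026,400);b=rect(p,c,.053,400)
save({'img':np.hstack([a,b])},'c5')
E
```

```text
18.3 [ 0.50642722 -0.03609143  0.14324613] [ 3.14155477e+00 -1.11590865e-03  1.27649366e-03] [-2.22332763e-01  3.95540796e-01  1.69433924e+00  2.42599695e-04
  1.05061610e+00 -2.23729701e-01] 0.037068301940766234
face [0.50519364 0.0117042  0.04613205] 0.0002650238078424632
timer_axis 0.64 [319.0, 177.8] [0.5054 0.0114 0.041 ] ang -58.21456670116211
timer_axis 0.24 [353.0, 142.8] [0.5311 0.0377 0.041 ] ang 45.069965508817766
timer_zero 0.62 [362.5, 193.6] [ 0.5418 -0.0035  0.026 ] ang -22.615876315164623
timer_top 0.86 [355.7, 144.6] [0.5348 0.036  0.026 ] ang 39.37778687285219
dial_nose 0.73 [334.3, 214.4] [ 0.5177 -0.0179  0.041 ] ang -67.01025993321552
```

View pics/c5.png

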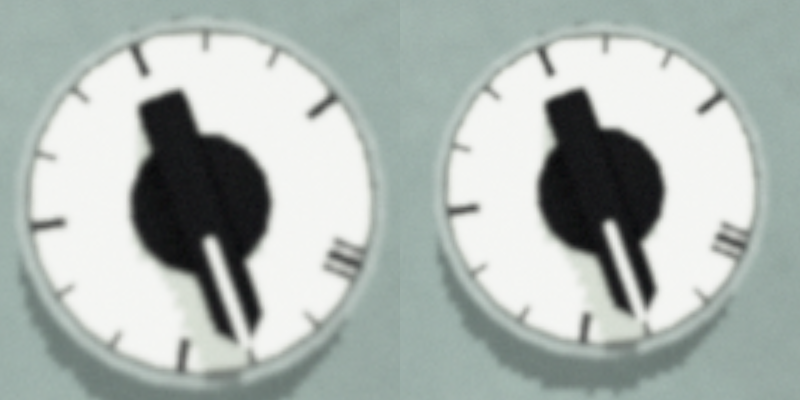

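The rectified view (4 px/mm, centre 200,200) shows the zero mark at (345,258), i.e. −21.7° averaged over the five long marks. The pointer's nose is at −71°, so about 10 min, and 20 min lies at −121.7°. I'll pinch the bar across its width.

{"fn": "carry_out", "kwargs": {"translation": [[-0.001, -0.02, 0], [-0.001, -0.02, 0], [0, -0.007, 0], [0, 0, 0.02], [0, 0, 0.02], [0, 0, 0.025], [0, 0, 0.02], [0, 0, 0.015], [0, 0, 0.006], [0, 0, 0]], "turn": [[0, 0, 0], [0, 0, 0], [0, 0, 0], [0, 0, -0.11], [0, 0, -0.11], [0, 0, -0.11], [0, 0, 0], [0, 0, 0], [0, 0, 0], [0, 0, 0]], "gripper": [0.2, 0.2, 0.2, 0.2, 0.2, 0.2, 0.2, 0.2, 0.2, 0.2]}}

```text
time: 19.55
tool_pos: [0.5038, 0.0099, 0.0362]
tool_rot: [-3.141, 0.001, 0.33]
contact_force: [-0.1, 0.2, 0.2]
opening: 0.0366
```

{"fn": "carry_out", "kwargs": {"translation": [[0, 0, 0], [0, 0, 0], [0, 0, 0], [0, 0, 0], [0, 0, 0], [0, 0, 0]], "turn": [[0, 0, 0], [0, 0, 0], [0, 0, 0], [0, 0, 0], [0, 0, 0], [0, 0, 0]], "gripper": [1, 1, 1, 1, 1, 1], "squeeze": 25}}

```text
time: 20.15
tool_pos: [0.5061, 0.0104, 0.0375]
tool_rot: [3.14, -0.005, 0.33]
contact_force: [5.3, 3.2, -1.6]
opening: 0.0119
```

Pinched (opening 12 mm, the bar's width). The force says the axis is about 2 mm further along +x, so I'll shift and start turning clockwise.

{"fn": "carry_out", "kwargs": {"translation": [[0.0015, 0, 0], [0, 0, 0], [0, 0, 0], [0, 0, 0], [0, 0, 0], [0, 0, 0]], "turn": [[0, 0, 0], [0, 0, 0], [0, 0, 0.05], [0, 0, 0.1], [0, 0, 0.1], [0, 0, 0]], "gripper": [1, 1, 1, 1, 1, 1]}}

```text
time: 20.75
tool_pos: [0.5059, 0.0104, 0.0375]
tool_rot: [3.141, -0.001, 0.077]
contact_force: [-0.6, -0.5, 5.6]
opening: 0.0115
```

{"fn": "carry_out", "kwargs": {"translation": [[0, 0, 0], [0, 0, 0], [0, 0, 0], [0, 0, 0], [0, 0, 0], [0, 0, 0], [0, 0, 0], [0, 0, 0], [0, 0, 0], [0, 0, 0]], "turn": [[0, 0, 0.1], [0, 0, 0.12], [0, 0, 0.12], [0, 0, 0.12], [0, 0, 0.12], [0, 0, 0.12], [0, 0, 0.12], [0, 0, 0.12], [0, 0, 0.1], [0, 0, 0]], "gripper": [1, 1, 1, 1, 1, 1, 1, 1, 1, 1]}}

```text
time: 21.75
tool_pos: [0.5048, 0.0109, 0.0374]
tool_rot: [3.141, 0.001, -0.963]
contact_force: [-3.6, 2.1, 8.8]
opening: 0.0119
```

{"fn": "carry_out", "kwargs": {"translation": [[0, 0, -0.001], [0, 0, 0], [0, 0, 0], [0, 0, 0], [0, 0, 0], [0, 0, 0], [0, 0, 0], [0, 0, 0], [0, 0, 0], [0, 0, 0]], "turn": [[0, 0, 0.1], [0, 0, 0.12], [0, 0, 0.12], [0, 0, 0.12], [0, 0, 0.12], [0, 0, 0.12], [0, 0, 0.12], [0, 0, 0.12], [0, 0, 0.1], [0, 0, 0]], "gripper": [1, 1, 1, 1, 1, 1, 1, 1, 1, 1]}}

```text
time: 22.75
tool_pos: [0.5047, 0.012, 0.0375]
tool_rot: [3.139, 0.001, -2.003]
contact_force: [0.5, 7.7, 0.5]
opening: 0.0119
```

{"fn": "carry_out", "kwargs": {"translation": [[0, 0, 0], [0, 0, 0], [0, 0, 0], [0, 0, 0], [0, 0, 0], [0, 0, 0], [0, 0, 0], [0, 0, 0]], "turn": [[0, 0, 0.1], [0, 0, 0.12], [0, 0, 0.12], [0, 0, 0.12], [0, 0, 0.12], [0, 0, 0.12], [0, 0, 0.04], [0, 0, 0]], "gripper": [1, 1, 1, 1, 1, 1, 1, 1]}}

```text
time: 23.55
tool_pos: [0.5053, 0.0126, 0.0375]
tool_rot: [3.139, 0.001, -2.742]
contact_force: [1.3, 11.2, -0.9]
opening: 0.0116
```

```bash
python3 -c "
from h import *
o=robot.observe()
for k in('time','qpos','tool_pos','tool_rot','contact_force','torque','opening'):print(k,np.round(o[k],4))"
```

```text
time 23.55
qpos [-0.1288  0.5453  1.8058  0.0041  0.791   2.6103]
tool_pos [0.5053 0.0126 0.0375]
tool_rot [ 3.1388e+00  1.1000e-03 -2.7420e+00]
contact_force [ 1.2742 11.1978 -0.946 ]
torque [ 2.086  -0.36   -0.0293]
opening 0.0116
```

{"fn": "carry_out", "kwargs": {"translation": [[0, 0, 0], [0, 0, 0], [0, 0, 0], [0, 0, -0.015], [0, 0, -0.02], [0, 0, 0], [0, 0, 0], [0, 0, 0], [0, 0, 0], [0, 0, 0]], "turn": [[0, 0, 0], [0, 0, 0], [0, 0, 0], [0, 0, 0], [0, 0, 0], [0, 0, -0.14], [0, 0, -0.14], [0, 0, -0.14], [0, 0, -0.14], [0, 0, -0.14]], "gripper": [0.2, 0.2, 0.2, 0.2, 0.2, 0.2, 0.2, 0.2, 0.2, 0.2]}}

```text
time: 24.55
tool_pos: [0.5053, 0.0102, 0.0727]
tool_rot: [3.142, -0.0, -2.035]
contact_force: [-0.1, -0.5, -0.2]
opening: 0.0368
```

{"fn": "carry_out", "kwargs": {"translation": [[0, 0, 0], [0, 0, 0], [0, 0, 0], [0, 0, 0], [0, 0, 0], [0, 0, 0], [0, 0, 0], [0, 0, 0], [0, 0, 0], [0, 0, 0]], "turn": [[0, 0, -0.14], [0, 0, -0.14], [0, 0, -0.14], [0, 0, -0.14], [0, 0, -0.14], [0, 0, -0.14], [0, 0, -0.14], [0, 0, -0.14], [0, 0, -0.14], [0, 0, -0.14]], "gripper": [0.2, 0.2, 0.2, 0.2, 0.2, 0.2, 0.2, 0.2, 0.2, 0.2]}}

```text
time: 25.55
tool_pos: [0.5053, 0.0102, 0.0727]
tool_rot: [3.141, 0.0, -0.635]
contact_force: [0.3, 0.7, 0.3]
opening: 0.0369
```

{"fn": "carry_out", "kwargs": {"translation": [[0, 0, 0], [0, 0, 0], [0, 0, 0], [0, 0, 0], [0, 0, 0], [0, 0, 0], [0, 0, 0], [0, 0, 0], [0, 0, 0], [0, 0, 0]], "turn": [[0, 0, -0.14], [0, 0, -0.14], [0, 0, -0.14], [0, 0, -0.14], [0, 0, -0.14], [0, 0, -0.14], [0, 0, -0.14], [0, 0, -0.06], [0, 0, 0], [0, 0, 0]], "gripper": [0.2, 0.2, 0.2, 0.2, 0.2, 0.2, 0.2, 0.2, 0.2, 0.2]}}

```text
time: 26.55
tool_pos: [0.5054, 0.0103, 0.0727]
tool_rot: [3.142, 0.0, 0.398]
contact_force: [0.4, 0.1, 0.4]
opening: 0.0366
```

```bash
python3 -c "
from dial import *
o=robot.observe()
for k in('time','qpos','tool_pos','tool_rot','contact_force','opening'):print(k,np.round(o[k],4))
R=cv2.Rodrigues(np.zeros(3))[0]
y=o['tool_rot'][2];d=np.array([.5055,.0123])-o['tool_pos'][:2]
print('tool shift x,y',d@[np.cos(y),np.sin(y)],d@[np.sin(y),-np.cos(y)])
"
```

```text
time 26.55
qpos [-1.3130e-01  4.8940e-01  1.7766e+00 -1.0000e-04  8.7560e-01 -5.2910e-01]
tool_pos [0.5054 0.0103 0.0727]
tool_rot [3.1416e+00 1.0000e-04 3.9790e-01]
contact_force [0.3994 0.07   0.4092]
opening 0.0366
tool shift x,y 0.000902121202033107 -0.0017689085777346306
```

{"fn": "carry_out", "kwargs": {"translation": [[0.001, -0.0015, 0.01], [0, 0, 0.015], [0, 0, 0.01], [0, 0, 0], [0, 0, 0], [0, 0, 0], [0, 0, 0], [0, 0, 0], [0, 0, 0], [0, 0, 0]], "turn": [[0, 0, 0], [0, 0, 0], [0, 0, 0], [0, 0, 0], [0, 0, 0], [0, 0, 0], [0, 0, 0], [0, 0, 0], [0, 0, 0], [0, 0, 0]], "gripper": [0.2, 0.2, 0.2, 0.2, 1, 1, 1, 1, 1, 1]}}

```text
time: 27.55
tool_pos: [0.5057, 0.0121, 0.0382]
tool_rot: [3.141, 0.0, 0.4]
contact_force: [-3.1, -1.7, 5.8]
opening: 0.0113
```

{"fn": "carry_out", "kwargs": {"translation": [[0, 0, 0], [0, 0, 0], [0, 0, 0], [0, 0, 0], [0, 0, 0], [0, 0, 0], [0, 0, 0], [0, 0, 0], [0, 0, 0], [0, 0, 0]], "turn": [[0, 0, 0.1], [0, 0, 0.12], [0, 0, 0.12], [0, 0, 0.12], [0, 0, 0.12], [0, 0, 0.12], [0, 0, 0.12], [0, 0, 0.12], [0, 0, 0.1], [0, 0, 0]], "gripper": [1, 1, 1, 1, 1, 1, 1, 1, 1, 1]}}

```text
time: 28.55
tool_pos: [0.5061, 0.012, 0.0382]
tool_rot: [-3.141, -0.001, -0.641]
contact_force: [-1.8, -3.3, 6.1]
opening: 0.0118
```

{"fn": "carry_out", "kwargs": {"translation": [[0, 0, 0], [0, 0, 0], [0, 0, 0], [0, 0, 0], [0, 0, 0], [0, 0, 0], [0, 0, 0]], "turn": [[0, 0, 0.1], [0, 0, 0.1], [0, 0, 0.1], [0, 0, 0.06], [0, 0, 0.04], [0, 0, 0], [0, 0, 0]], "gripper": [1, 1, 1, 1, 1, 1, 1]}}

```text
time: 29.25
tool_pos: [0.5062, 0.0119, 0.0382]
tool_rot: [-3.141, -0.001, -1.037]
contact_force: [-1.3, -2.8, 5.0]
opening: 0.0115
```

```bash
python3 - <<'E'
from dial import *
o=robot.observe()
for k in('time','qpos','tool_pos','tool_rot','contact_force','torque','opening'):print(k,np.round(o[k],4))
p=read_camera('wrist');save({'img':cv2.resize(p['img'][100:400,140:500],(720,600))},'c6')
for c in ('scene','side'):
    p=read_camera(c)
    for r in nets.tip_of(p,'dial_nose')[:2]: print(c,r['score'],ang([.505,.012],at_z(p,r['pixel'],.041)))
E
```

```text
time 29.25
qpos [-1.2770e-01  5.4490e-01  1.8037e+00 -6.0000e-04  7.9160e-01  9.0980e-01]
tool_pos [0.5062 0.0119 0.0382]
tool_rot [-3.1408e+00 -1.2000e-03 -1.0371e+00]
contact_force [-1.3095 -2.7589  5.0245]
torque [-0.5181  0.3741 -0.0786]
opening 0.0115
scene 0.51 38.5079660802388
```

View pics/c6.png

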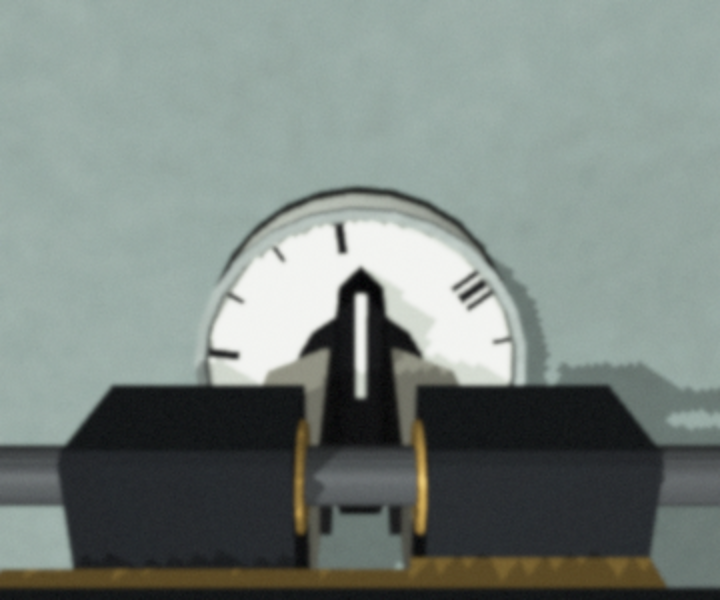

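The nose (361,270) is clearly past the top mark (340,238), about 8° into the blank sector. The 20-minute mark is 207.7° (3.625 rad) back, counter-clockwise.

{"fn": "carry_out", "kwargs": {"translation": [[0, 0, -0.0005], [0, 0, 0], [0, 0, 0], [0, 0, 0], [0, 0, 0], [0, 0, 0], [0, 0, 0], [0, 0, 0], [0, 0, 0], [0, 0, 0]], "turn": [[0, 0, -0.08], [0, 0, -0.12], [0, 0, -0.12], [0, 0, -0.12], [0, 0, -0.12], [0, 0, -0.12], [0, 0, -0.12], [0, 0, -0.12], [0, 0, -0.12], [0, 0, -0.12]], "gripper": [1, 1, 1, 1, 1, 1, 1, 1, 1, 1]}}

```text
time: 30.5
tool_pos: [0.5058, 0.0121, 0.0382]
tool_rot: [3.141, -0.0, 0.128]
contact_force: [-2.0, -2.2, 2.7]
opening: 0.0119
```

{"fn": "carry_out", "kwargs": {"translation": [[0, 0, 0], [0, 0, 0], [0, 0, 0], [0, 0, 0], [0, 0, 0], [0, 0, 0], [0, 0, 0], [0, 0, 0], [0, 0, 0], [0, 0, 0]], "turn": [[0, 0, -0.12], [0, 0, -0.12], [0, 0, -0.12], [0, 0, -0.12], [0, 0, -0.12], [0, 0, -0.12], [0, 0, -0.12], [0, 0, -0.12], [0, 0, -0.12], [0, 0, -0.12]], "gripper": [1, 1, 1, 1, 1, 1, 1, 1, 1, 1]}}

```text
time: 31.5
tool_pos: [0.5054, 0.0118, 0.0382]
tool_rot: [-3.141, 0.001, 1.328]
contact_force: [-2.2, -4.4, 1.9]
opening: 0.0119
```

{"fn": "carry_out", "kwargs": {"translation": [[0, 0, 0], [0, 0, 0], [0, 0, 0], [0, 0, 0], [0, 0, 0], [0, 0, 0], [0, 0, 0], [0, 0, 0], [0, 0, 0], [0, 0, 0]], "turn": [[0, 0, -0.12], [0, 0, -0.12], [0, 0, -0.12], [0, 0, -0.12], [0, 0, -0.12], [0, 0, -0.12], [0, 0, -0.12], [0, 0, -0.12], [0, 0, -0.12], [0, 0, 0]], "gripper": [1, 1, 1, 1, 1, 1, 1, 1, 1, 1]}}

```text
time: 32.5
tool_pos: [0.5055, 0.0114, 0.0382]
tool_rot: [-3.14, 0.0, 2.407]
contact_force: [-2.3, -5.9, 2.3]
opening: 0.0117
```

{"fn": "carry_out", "kwargs": {"translation": [[0, 0, 0], [0, 0, 0], [0, 0, 0], [0, 0, 0], [0, 0, 0], [0, 0, 0], [0, 0, 0]], "turn": [[0, 0, -0.1], [0, 0, -0.08], [0, 0, 0], [0, 0, 0], [0, 0, 0], [0, 0, 0], [0, 0, 0]], "gripper": [1, 1, 1, 1, 0.2, 0.2, 0.2]}}

```text
time: 33.2
tool_pos: [0.5059, 0.0125, 0.0382]
tool_rot: [3.141, 0.0, 2.581]
contact_force: [-0.7, -0.5, -0.6]
opening: 0.0311
```

{"fn": "carry_out", "kwargs": {"translation": [[0, 0, -0.01], [0, 0, -0.02], [0, 0, -0.03], [0, 0, -0.03], [0, 0.015, -0.015], [0, 0.02, 0], [0, 0.012, 0], [0, 0, 0], [0, 0, 0]], "turn": [[0, 0, 0], [0, 0, 0], [0, 0, 0], [0, 0, 0], [0, 0, 0], [0, 0, 0], [0, 0, 0], [0, 0, 0], [0, 0, 0]], "gripper": [0.2, 0.2, 0.2, 0.2, 0.2, 0.2, 0.2, 0.2, 0.2]}}

```text
time: 34.1
tool_pos: [0.5302, 0.052, 0.1428]
tool_rot: [-3.141, -0.001, 2.581]
contact_force: [-0.2, -0.3, -0.6]
opening: 0.0369
```

```bash
python3 - <<'E'
from dial import *
o=robot.observe();print(o['time'],o['tool_pos'],o['tool_rot'],o['contact_force'],o['opening'])
p=read_camera('wrist');save(p,'w7')
c,e=measure(p);print('face',c,e)
for n in('timer_axis','timer_zero','timer_top','dial_nose'):
    for r in nets.tip_of(p,n)[:1]:
        X=at_z(p,r['pixel'],Z[n]);print(n,round(r['score'],2),np.round(X,4),'ang',ang(c,X))
save({'img':np.hstack([rect(p,c,.026,400),rect(p,c,.053,400)])},'c7')
E
```

```text
34.1 [0.53019396 0.05203849 0.14277022] [-3.14066706e+00 -1.10602384e-03  2.58093936e+00] [-0.21401247 -0.32347986 -0.5758829 ] 0.036886074179874793
face [0.61860993 0.12410158 0.27394839] 0.025900132091062344
timer_axis 0.96 [0.5065 0.0092 0.041 ] ang -134.2858043343546
timer_zero 0.64 [ 0.5424 -0.0011  0.026 ] ang -121.31815684999698
timer_top 0.84 [0.5364 0.0329 0.026 ] ang -132.02032308040813
dial_nose 0.76 [ 0.4891 -0.0153  0.041 ] ang -132.88110513431508
```

View pics/c7.png

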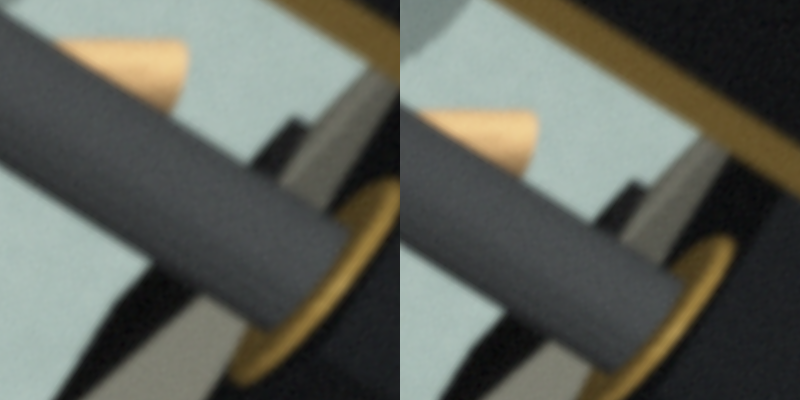

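The face fit picked the wrong blob, so this view shows only the gripper. I'll rectify the same wrist view about the known axis instead.

```bash
python3 - <<'E'
from dial import *
p=read_camera('wrist')
c=[.5055,.011]
save({'img':np.hstack([rect(p,c,.026,400),rect(p,c,.053,400)])},'c8')
print([(n,[(round(r['score'],2),np.round(ang([.5055,.011],at_z(p,r['pixel'],Z[n])),1)) for r in nets.tip_of(p,n)[:1]]) for n in('timer_zero','timer_top','dial_nose')])
E
```

```text
[('timer_zero', [(0.94, np.float64(-23.5))]), ('timer_top', [(0.92, np.float64(36.5))]), ('dial_nose', [(0.84, np.float64(-128.0))])]
```

View pics/c8.png

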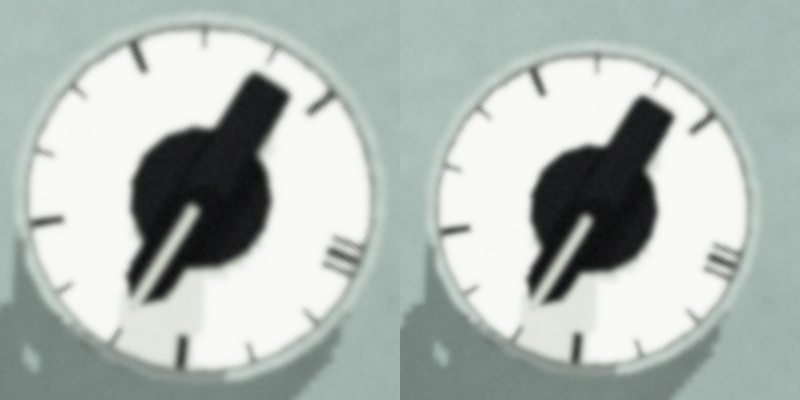

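The pointer's stripe and tail give −121.9°, against a 20-minute mark of −121.9°, so it reads 20 min. One last look at the whole scene before handing in.

```bash
python3 - <<'E'
from h import *
p=read_camera('scene');save(p,'s9')
a=cv2.imread('pics/scene0.png');b=cv2.imread('pics/s9.png')
for n in('pan','pump_can','clamp_jar','work_lamp','dowel','spanner','brush','mug','lid_seat'):
    print(n,[(round(r['score'],2),np.round(r['pixel'])) for r in nets.tip_of(p,n)[:2]])
E
```

```text
pan []
pump_can [(0.97, array([393., 333.])), (0.69, array([359., 242.]))]
clamp_jar [(0.75, array([249., 365.]))]
work_lamp [(0.69, array([358., 242.])), (0.58, array([323., 350.]))]
dowel [(0.73, array([358., 242.]))]
spanner [(0.62, array([235., 271.])), (0.32, array([304., 248.]))]
brush [(0.73, array([313., 257.])), (0.66, array([352., 187.]))]
mug [(0.62, array([300., 246.])), (0.61, array([217., 217.]))]
lid_seat [(0.89, array([159., 369.])), (0.64, array([423., 225.]))]
```

View pics/s9.png

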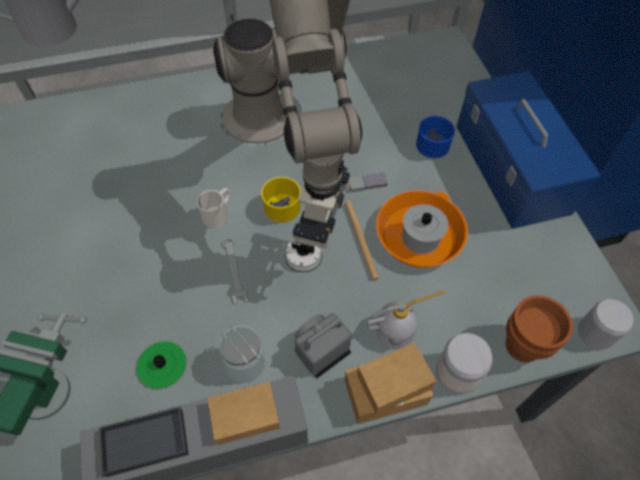

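The lid is on the tin in the pan (425,222). Every other item is at its starting pixels, and the gripper hangs clear above the timer.

```bash
python3 -c "
from cell import robot
print(robot.hand_in())"
```

```text
the job is handed in; nothing more can be done
None
```

The job is done and handed in after about 34 s of robot time; the hand-in reports no verdict.

- **Lid:** It sits on the steel tin in the drip pan. I felt contact at a tool height of 83.7 mm, exactly where a seated lid should touch, and pressed with about 11 N at most. The pictures after release show it centred and level.
- **Timer:** I pinched the pointer and wound it clockwise, re-gripping once. It went about 8° past the 60-minute mark, which a picture confirmed. I then brought it back, and the last wrist picture puts it at 20 minutes to within about half a minute.
- **Other things:** In the last scene picture, everything else is where it started and the gripper hangs clear.

**Checks that failed or disagreed:**
- One automatic fit of the dial face locked onto the wrong patch of the picture, so I redid that measurement about the known axis.
- The network's looser estimate of the nose put the pointer at about 21 minutes (−128° with zero at −23.5°), while the stripe and tail in the picture gave 20.
- In the final scene picture the network missed the pan and gave some false positions. I judged the pan and the bystanders by eye, with network pixels where they fit.

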